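# Empty the hinged bench tray and hold its knuckle in line for the pin

### The arm

A 7-joint arm with a two-finger parallel gripper is mounted at the origin on the work surface. World frame = base frame: x ahead of the robot, y to its left, z up, the work surface at z = 0. Lengths are in mm, angles in rad, forces in N, time in s.
With the tool pointing down it reaches from about 400 to 900 mm from the base axis. Payload 5.6 kg.
Tool frame: the origin (TCP) lies midway between the tips of the shut fingers; the grasp point (between the pads) lies 19 mm behind it; z points along the fingers, y is the line along which they close (so a half turn about z gives the same grasp; the last joint's range is limited). The gripper opens to 92 mm and grips with 3 to 60 N. Pads are 20 mm wide; open, the fingers measure 128 mm over their backs; the gripper's body (75 mm by 189 mm) begins 69 mm behind the grasp point.
Start: joints at [-1.375, 0.468, -0.012, 1.603, 0.006, 1.071, -0.056], TCP at [153.791, 631.552, 214.592] pointing down, gripper open.
Joint ranges: [-2.53, 2.53], [-0.31, 2.02], [-1.57, 1.55], [0.28, 2.44], [-1.29, 4.43], [0.15, 1.84], [-2.92, 2.92]. Speed limits (rad/s): [2.57, 2.57, 3.14, 3.14, 3.14, 3.14, 3.14].

### API

Orientations are given as a rotation vector (axis times angle).
In Python, from cell import robot, grip, kin, viewer gives the robot as it stands. Calls block until the motion is done:
- robot.movep(position, orientation): joint-space move of the TCP to a pose.
- robot.servo_line(position, feed=150, rotation=None): straight line of the TCP; rotation=None keeps the orientation; feed is the mean speed in mm/s.
- robot.goto_joints(angles): joint-space move.
- grip(opening, newtons=None): opening from 0.0 (shut) to 1.0 (fully open); newtons is the grip in N (None keeps the last); returns when the fingers have stopped.
- robot.hold(seconds).
- kin.ik(position, orientation): joint angles nearest the present ones, or None.
- robot.observe(): the state.
- viewer.read_camera(name): name is "scene" or "top" or "wrist"; returns the picture (384x512x3 uint8, red, green, blue); there is no depth.
- viewer.camera_info(name): a dict with "camera_matrix" (3x3 intrinsics, pixels), "R" (3x3) and "t" (3): a world point X has camera coordinates R X + t. Camera axes: x right, y down, z forward; pixel columns grow to the right and rows downward; lengths in mm; the calibration is good to about 2 mm. The wrist camera is an equidistant fisheye: a pixel r from the principal point sees the ray r / f radians off the axis. A picture is of the moment at which its call begins: read the wrist's pose just before it. camera_info takes no time and is no camera call; for the wrist camera it gives the pose at the moment of the call.
A pose or a line that the arm cannot do raises robot.IKError and nothing moves.
- robot.job_done(): hands the job in; it is judged then, once.
Trained networks look in the newest picture that a camera, given by its name, has taken for a name from the list of things; names that differ only in an ending like _2 or _b are one class to them, and where a whole thing is asked for, a point or a joint stands for the part that bears it (a point fixed in the world has none). Each returns a list of dicts, best first, with "confidence" (0 to 1); they miss things now and then, are a little off and sometimes report something else, mostly with a low value. They report only what shows in the picture. A call takes as long as a camera call. They do not tell look-alikes from the thing itself.
- viewer.silhouettes(name, camera): "mask" (384x512 bool, what is visible of it).
- viewer.pinpoint(name, camera): "at" ([x, y, z] in mm, in the coordinates of the camera as it stood for that picture, good to about 4 mm: a listed point, or the origin of a listed thing).
The state is a dict: "t": time; "joints": joint angles; "joint_velocities": joint speeds; "joint_torque": joint torques, N m; "tcp_pos": TCP position; "tcp_rot": TCP orientation; "contact_force": force on the tool from outside, world axes, zero at the start; "wrist_torque": the same for the moment, N m; "grip_width": opening from 0.0 (shut) to 1.0 (fully open); "grip_force": force on a finger pad.
Only numpy, scipy, OpenCV 4.12 (cv2) and the standard library are available. Lean on these libraries where they do the work, as an engineer would, in place of code of your own. Each camera call takes 0.05 s, during which the arm holds its last target. There are 200 camera calls.

### The job

Pick up the small wooden tray, tip it to about 45 degrees with its low lip downwards over the aluminium scrap tin so that the steel ball rolls into the tin, and bring it back level. Then gently fit the brass knuckle on the tray's back between the two knuckles on the jamb block, tray level, so that the three holes line up and a pin could slide straight through. Finish while still holding the tray there in the gripper, with the rest of the bench undisturbed.

Things in the scene. Friction and masses are not known exactly. Their poses are not given: they have to be found in the camera images.
- tray: Brown hardwood tray, loose, 70 (x) x 56 (y) x 30 mm high, about 0.2 kg, flat on the bench at first, its open +x end roughly away from the robot. Origin: centre of its underside; z up. Floor and walls 6 mm thick; walls 30 mm high on both y sides and the back; the +x end is open but for a lip. A brass knuckle stands out behind to x = -58 mm. Grasp it across the two y sides (56 mm).
- tray_lip (a point): Middle of the top outer edge of the low lip at the tray's open end, where the ball rolls out: x = +35, y = 0, z = +7.5 mm in the tray's frame. The lip rises 1.5 mm above the tray's floor.
- tray_knuckle (a point): Centre of the brass knuckle on the tray's back: a tube along the tray's y, 18 mm long, 20 mm outside, 12 mm bore. In the tray's frame it lies at x = -48, y = 0, z = +22 mm. Axes as the tray's.
- bead_center (a point): Centre of the loose steel ball, 16 mm across, 17 g, lying in the tray. It stays behind the lip while the tray is level and rolls over the lip as the tray is tipped steeply, at some 25 to 36 degrees.
- tin: Square aluminium scrap tin, open at the top, 130 x 130 x 45 mm high, walls 3 mm, 0.7 kg, standing loose on the bench. Origin: centre of its underside.
- jamb: Pale wooden jamb block fixed to the bench, 50 (x) x 110 (y) x 78 mm high, a brass hinge leaf 4 mm thick on its top and a low steel angle behind it (-x). Origin: centre of the block's underside, z up; its +x side, with the knuckles, faces roughly away from the robot.
- jamb_knuckle (a point): Midpoint between the jamb block's two brass knuckles, on their axis, which runs along the block's y, 90 mm above the bench; block frame x = +38, y = 0, z = 90 mm; axes as the block's. Each is a tube 15 mm long, 20 mm outside, 12 mm bore; the gap between them is 26 mm wide, open above, below and on the +x side. The tray's knuckle centre belongs here, its back towards the block.
- pin: The brass hinge pin, L-shaped, 7 mm thick, 80 mm long, lying on the bench. To be left alone. Origin near its middle.
- pliers: Red-handled pliers, 160 mm, lying on the bench. To be left alone.
- knife: Yellow craft knife, 130 x 22 x 12 mm, lying on the bench. To be left alone.
- hammer: Hammer, 220 mm, lying on the bench. To be left alone.
- glue: White glue bottle with red cap, 52 mm across, 120 mm high. To be left alone.
- mug: Blue cup, 72 mm across, 85 mm high. To be left alone.
There are look-alikes about, which are no part of the job. Of the things like the tin, leave any that is red; of the rest the larger one is meant. Of the things shaped like the tray, the brown one is meant.

How it is judged (in metres and radians):
On the way, in this order (a step that is already met when the one before it is completed fails the run):
1. the tray, off the bench, is tipped to 35-55 degrees (angle between tray's own z axis and vertical between 0.61 and 0.96 rad and height (world z) of tray above 0.045 m), for 0.2 s.
2. the ball is in the tin and the held tray is level again (x of bead_center in the frame of tin between -0.064 and 0.064 m and y of bead_center in the frame of tin between -0.064 and 0.064 m and z of bead_center in the frame of tin below 0.035 m and angle between tray's own z axis and vertical below 0.14 rad and height (world z) of tray above 0.045 m and contact force between the fingers and tray above 1 N), for 0.2 s.
At the end, for the whole second after the job is handed in: The gripper still holds the tray still, clear of the bench; the centre of its knuckle is within 4 mm of the mid-point between the jamb's knuckles along each of the jamb's axes; the knuckle axes are parallel within 0.1 rad and the tray is level within 0.12 rad; the ball lies in the tin (x of tray_knuckle in the frame of jamb_knuckle between -0.004 and 0.004 m and y of tray_knuckle in the frame of jamb_knuckle between -0.004 and 0.004 m and z of tray_knuckle in the frame of jamb_knuckle between -0.004 and 0.004 m and angle between the y axis of tray_knuckle and the y axis of jamb_knuckle, either way round below 0.1 rad and angle between tray's own z axis and vertical below 0.12 rad and contact force between the fingers and tray above 2 N and linear speed of tray below 0.02 m/s and height (world z) of tray above 0.05 m and x of bead_center in the frame of tin between -0.064 and 0.064 m and y of bead_center in the frame of tin between -0.064 and 0.064 m and z of bead_center in the frame of tin below 0.035 m); the arm keeps its last pose, push and grip.
It fails at once if the pin, pliers, knife, hammer, glue or cup was disturbed (moved over 30 mm) (distance of any of pin, pliers, knife, hammer, glue, mug from where it was at the start of the episode above 0.03 m).
It fails at once if the tin was pushed over 30 mm (distance of tin from where it was at the start of the episode above 0.03 m).
It fails at once if the tray or the robot struck the jamb hard (over 25 N) (contact force between any of tray, the arm, the fingers and jamb above 25 N).
It also fails if it takes over 45 s, if anything falls off the work surface, if the arm or the gripper's body presses on something with over 40 N, if the wrist force passes 120 N, or if a joint passes its speed limit or range.

## Working session

There is one attempt and no reset: what is moved stays moved. The work goes in short steps, each a Python script; the robot and the scene stay as the last script left them, time stands still between calls to the robot, and variables do not carry over. Pictures are saved under pics/ and viewed, at most 10 in all, crops included, and the job is handed in when it is done.

```bash
ls; mkdir -p pics; cat > h.py <<'E'
import numpy as np, cv2
from cell import robot, grip, kin, viewer
from scipy.spatial.transform import Rotation as Ro
def w(cam,p,ci=None):
    c=ci or viewer.camera_info(cam); return np.array(c["R"]).T@(np.array(p)-np.array(c["t"]))
def save(cam,n):
    im=viewer.read_camera(cam); cv2.imwrite(f"pics/{n}.png",im[:,:,::-1]); return im
E
python3 - <<'E'
from h import *
np.set_printoptions(precision=1,suppress=True)
a=save("scene","s0"); b=save("top","t0")
cv2.imwrite("pics/both0.png",cv2.resize(np.vstack([a,b])[:,:,::-1],(400,600)))
for c in ["scene","top"]:
  i=viewer.camera_info(c); print(c,-np.array(i["R"]).T@i["t"])
  for n in ["tray","tray_lip","tray_knuckle","bead_center","tin","jamb","jamb_knuckle"]:
    for d in viewer.pinpoint(n,c): print(n,w(c,d["at"]),round(d["confidence"],2))
print(robot.observe()["t"], robot.observe()["tcp_rot"])
E
```

```text
pics
scene [1128.  -223.2  822.3]
tray [511.3 255.4   1.6] 0.85
tray [368.9 216.7  -0.1] 0.75
tray [430.5 379.2   0.3] 0.74
tray_lip [543.3 245.2   8.9] 0.95
tray_lip [361.5 253.1   5.9] 0.89
tray_lip [397.  385.1   7.9] 0.61
tray_knuckle [374.8 163.1  21.5] 0.73
tray_knuckle [458.7 274.1  22.7] 0.64
tray_knuckle [477.5 356.   20.7] 0.59
bead_center [532.2 246.7  15.6] 0.52
tin [ 392.4 -159.8   -4.3] 0.95
tin [ 575.8 -214.5    0.1] 0.75
tin [ 229.3 -325.7   -1.7] 0.75
jamb [444.5   8.8   3.7] 0.83
jamb [539.6 247.5   6.8] 0.4
jamb_knuckle [482.    8.9  87.5] 0.83
top [ 385.3  -25.4 1255.2]
tray [509.  258.1  -0.2] 0.8
tray [430.6 379.1  -3.7] 0.65
tray [370.  215.8   1. ] 0.61
tray_lip [363.9 250.5   9.3] 0.83
tray_lip [539.6 246.7  -0.6] 0.82
tray_lip [399.2 387.8   6.6] 0.75
tray_knuckle [475.2 358.   19.3] 0.88
tray_knuckle [371.6 169.5  20.1] 0.82
tray_knuckle [460.8 275.3  14.9] 0.58
tray_knuckle [511.7 259.8  -0.8] 0.58
tin [ 571.9 -220.     0.8] 0.67
tin [ 388.5 -162.9   -0.2] 0.66
tin [ 232.1 -324.1    0.7] 0.59
tin [623.2 406.4  -1. ] 0.33
tin [ 765.9 -185.9   -3.7] 0.32
jamb [441.    7.5  -2.8] 0.78
jamb_knuckle [478.7   7.9  88.5] 0.88
0.8 [0.4 3.1 0. ]
```

View pics/s0.png

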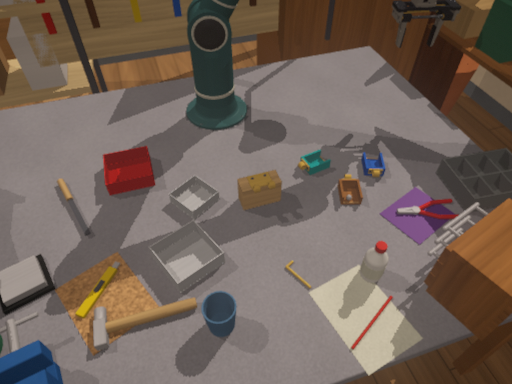

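View pics/t0.png

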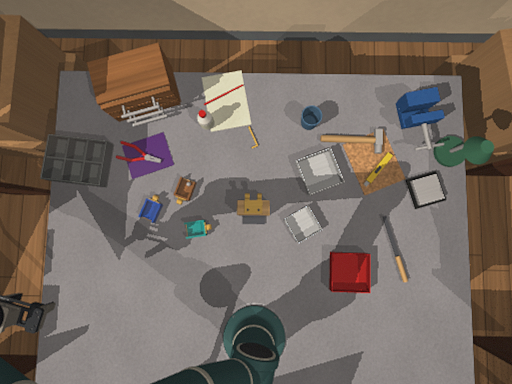

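The brown tray is at top px (185,188), with the teal and blue ones as decoys. The larger grey tin is at top px (319,170), and the jamb at (253,207). Next I check reachability for the whole plan.

```bash
cat >> h.py <<'E'
np.set_printoptions(precision=2,suppress=True)
def tray_R(yaw,tilt=0): return Ro.from_euler('z',yaw)*Ro.from_euler('y',tilt)
def tool_R(yaw,tilt=0,flip=0):
    base=Ro.from_matrix(np.array([[-1,0,0],[0,1,0],[0,0,-1.]]).T)
    if flip: base=base*Ro.from_euler('z',np.pi)
    return tray_R(yaw,tilt)*base
E
python3 - <<'E'
from h import *
R=lambda y,t=0,f=0: tool_R(y,t,f).as_rotvec()
d=np.deg2rad
for f in (0,1):
  print("pick",f,kin.ik([510,257,10],R(d(-19),0,f)))
  print("jamb",f,kin.ik([530,8,75],R(0,0,f)))
  for yaw in range(-180,180,30):
    r=[kin.ik([573,-217,h],R(d(yaw),d(t),f)) for t,h in ((0,120),(25,110),(48,100))]
    print(f,yaw,*[x if x is None else np.array(x) for x in r])
E
```

```text
pick 0 [-0.65  0.62  0.16  1.93 -0.16  0.6   0.85]
jamb 0 [-0.38  0.48  0.38  2.02 -0.27  0.69  1.74]
0 -180 [-0.42  0.75  1.06  1.82 -0.76  1.04 -0.62] [-0.14  0.45  0.65  2.14 -1.16  0.48 -0.15] [ 1.53  1.1  -1.33  2.28  2.29  0.58 -2.89]
0 -150 [-0.4   0.73  1.02  1.82 -0.73  1.02 -0.13] [-0.17  0.61  0.88  2.03 -1.22  0.92  0.42] [ 1.22  0.69 -0.65  2.07 -1.12  0.44  0.72]
0 -120 [-0.37  0.71  0.98  1.82 -0.69  1.    0.37] [-0.1   0.73  0.9   1.85 -1.1   1.21  0.8 ] [ 0.24  0.81  0.66  1.83 -1.28  1.43  1.05]
0 -90 [-0.35  0.68  0.93  1.82 -0.66  0.98  0.86] [-0.09  0.85  0.93  1.67 -0.97  1.43  1.17] [ 0.12  1.04  0.87  1.52 -1.15  1.82  1.28]
0 -60 [-0.34  0.68  0.92  1.82 -0.64  0.98  1.38] [-0.05  0.86  0.79  1.52 -0.73  1.48  1.46] [ 0.28  1.01  0.43  1.23 -0.65  1.8   1.34]
0 -30 [-0.18  0.58  0.66  1.81 -0.45  0.9   1.73] [-0.06  0.86  0.68  1.44 -0.49  1.47  1.76] None
0 0 [-0.17  0.58  0.65  1.81 -0.44  0.9   2.25] [-0.1   0.82  0.57  1.46 -0.25  1.38  2.07] [-0.05  1.09  0.55  1.13 -0.17  1.81  2.04]
0 30 [-0.18  0.59  0.67  1.81 -0.45  0.91  2.78] [-0.13  0.74  0.45  1
[... 1626 characters left out ...]
  1.84 -0.97]
1 30 [-0.4   0.73  1.02  1.82 -0.73  1.02 -0.13] [-0.38  0.87  0.87  1.58 -0.31  1.24 -0.53] [-0.36  1.09  0.82  1.34 -0.1   1.54 -0.67]
1 60 [-0.37  0.71  0.98  1.82 -0.69  1.    0.37] [-0.48  0.78  0.86  1.74 -0.17  0.97 -0.17] [-0.53  0.94  0.76  1.63  0.17  1.13 -0.52]
1 90 [-0.35  0.68  0.93  1.82 -0.66  0.98  0.86] [-0.49  0.63  0.76  1.92  0.03  0.67  0.13] [-0.63  0.77  0.7   1.95  0.58  0.71 -0.55]
1 120 [-0.34  0.68  0.92  1.82 -0.64  0.98  1.38] [-0.21  0.45  0.41  2.06  0.42  0.42  0.3 ] [-0.8   0.76  0.93  2.25  1.52  0.18 -1.1 ]
1 150 [-0.18  0.58  0.66  1.81 -0.45  0.9   1.73] [ 0.31  0.38 -0.08  2.12  0.6   0.26  0.74] [-0.    0.47  0.2   2.39  2.75  0.53 -1.53]
```

```bash
python3 - <<'E'
from h import *
yaw=np.deg2rad(-19.3)
robot.movep([510,257,170],tool_R(yaw).as_rotvec())
i=viewer.camera_info("wrist"); save("wrist","w1")
for n in ["tray","tray_lip","tray_knuckle","bead_center"]:
    for d in viewer.pinpoint(n,"wrist"): print(n,w("wrist",d["at"],i),round(d["confidence"],2))
# joint fit of silhouette in the top/scene: principal axis
o=robot.observe();print(o["t"],o["tcp_pos"],o["joints"])
E
```

```text
tray [364.98 212.21  -0.6 ] 0.76
tray [507.95 255.66   0.54] 0.66
tray [431.39 376.09   1.93] 0.65
tray [699.88  12.4   -0.08] 0.56
tray_lip [542.85 244.57  11.12] 0.86
tray_lip [360.95 247.49   8.26] 0.85
tray_lip [397.77 391.91   8.73] 0.83
tray_lip [700.33  12.88   0.73] 0.37
tray_lip [481.95   6.52  89.69] 0.16
tray_knuckle [472.87 358.05  24.97] 0.87
tray_knuckle [462.98 272.13  22.07] 0.68
tray_knuckle [368.51 169.79  26.48] 0.61
bead_center [525.49 241.71  12.72] 0.66
2.9333 [509.71 257.7  169.99] [-0.7   0.39  0.22  1.85 -0.1   0.91  0.8 ]
```

View pics/w1.png

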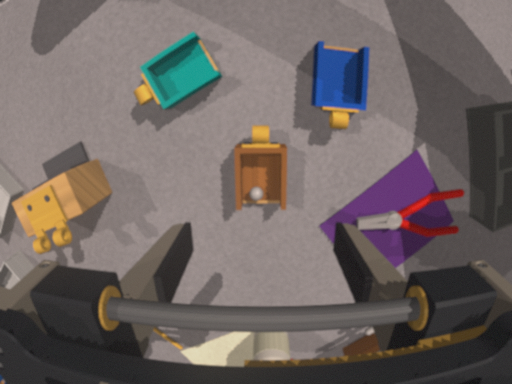

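```bash
python3 - <<'E'
from h import *
yaw=np.deg2rad(-19.2)
rv=tool_R(yaw).as_rotvec()
robot.servo_line([509.5,256.5,60],150,rv)
robot.servo_line([509.5,256.5,5],80)
f=robot.observe(); print(f["contact_force"])
g=grip(0.0,35); o=robot.observe(); print(g,o["grip_width"]*92,o["grip_force"],o["contact_force"])
robot.servo_line([509.5,256.5,130],100)
o=robot.observe(); print(o["t"],o["grip_width"]*92,o["grip_force"],o["contact_force"],o["tcp_pos"],Ro.from_rotvec(o["tcp_rot"]).as_matrix())
i=viewer.camera_info("wrist"); save("wrist","w2")
Rt=Ro.from_rotvec(o["tcp_rot"])
for n in ["tray","tray_lip","tray_knuckle","bead_center","jamb_knuckle"]:
    for d in viewer.pinpoint(n,"wrist"):
        p=w("wrist",d["at"],i); print(n,p,Rt.inv().apply(p-o["tcp_pos"]),round(d["confidence"],2))
E
```

```text
[-0.83 -0.15  0.52]
False 55.679567266747206 34.9960870295763 [-1.22 -0.24  2.59]
6.6833 55.81647473524615 34.99626511707902 [-0.17 -0.21 -2.12] [509.05 256.23 129.28] [[-0.94  0.33 -0.  ]
 [ 0.33  0.94 -0.  ]
 [ 0.   -0.   -1.  ]]
tray [507.43 256.39 124.81] [ 1.58 -0.38  4.47] 0.87
tray [364.24 213.15  -0.62] [122.46 -88.17 130.1 ] 0.83
tray [430.13 375.94   4.69] [113.79  87.23 124.59] 0.66
tray_lip [540.77 245.   137.13] [-33.64  -0.18  -7.88] 0.8
tray_lip [361.02 250.39   8.23] [137.76 -54.07 121.23] 0.78
tray_lip [392.22 392.86   7.83] [155.16  90.73 121.48] 0.73
tray_knuckle [470.08 356.96  25.68] [ 69.84  82.43 103.57] 0.95
tray_knuckle [462.7  272.42 146.89] [ 49.11   0.03 -17.56] 0.62
tray_knuckle [371.23 170.93  22.59] [ 102.   -125.77  106.92] 0.61
bead_center [526.1  243.12 136.62] [-20.41  -6.78  -7.35] 0.8
jamb_knuckle [480.1    7.06  89.36] [ -54.66 -244.78   40.15] 0.7
```

View pics/w2.png

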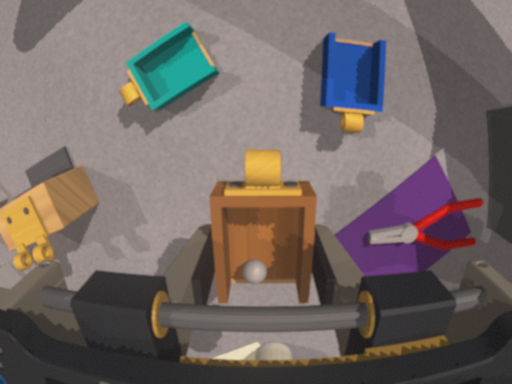

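The tray is held well, with the knuckle at px (263,167) and the ball at (255,271) behind the lip. Next is carrying it over the tin and pouring.

```bash
python3 - <<'E'
from h import *
yaw=np.deg2rad(-110); u=np.array([np.cos(yaw),np.sin(yaw),0])
lip_t=np.array([-33.8,0,-2.5]); tin=np.array([573.9,-217.3,0])
lip=tin-22*u+[0,0,66]
def pose(deg,l=lip):
    R=tool_R(yaw,np.deg2rad(deg)); return l-R.apply(lip_t),R.as_rotvec()
p,r=pose(0)
robot.servo_line(p+[0,0,80],200,r)
robot.servo_line(p,80)
for a in (10,20,28,36,45):
    q,r=pose(a); robot.servo_line(q,13,r)
robot.hold(0.8)
o=robot.observe(); print(o["t"],o["joints"],o["grip_force"],o["grip_width"]*92, tool_R(yaw).inv()and np.rad2deg(np.arccos(-Ro.from_rotvec(o["tcp_rot"]).as_matrix()[2,2])))
im=save("wrist","w3"); s=save("top","t3"); 
cv2.imwrite("pics/c3.png",np.hstack([im,cv2.resize(s[100:260,230:430],(480,384))])[:,:,::-1][:, :992][::1,::1])
c=cv2.imread("pics/c3.png"); cv2.imwrite("pics/c3.png",cv2.resize(c,(796,308)))
for cam in("top","wrist"):
  for d in viewer.pinpoint("bead_center",cam): print(cam,w(cam,d["at"]),d["confidence"])
print(robot.observe()["t"])
E
```

```text
14.0417 [ 0.44  0.74  0.23  1.75 -1.    1.21  0.92] 34.99614883214235 55.66555342544355 44.997635961242686
top [620.86 406.55   1.85] 0.57
wrist [ 568.07 -225.33   11.03] 0.64
14.2417
```

View pics/c3.png

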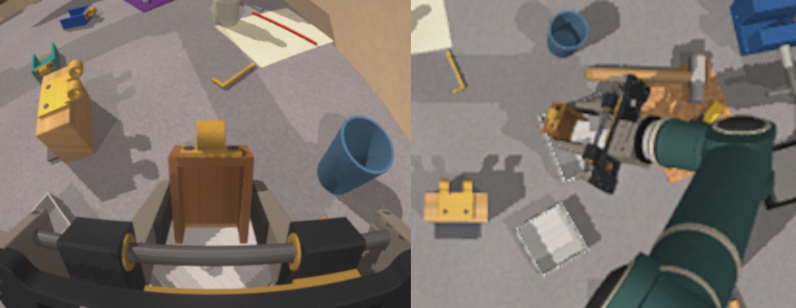

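Tray tipped to 45°. The wrist view shows it empty and places the ball at (568,-225,11), inside the tin. Now I level the tray and go to a stand-off in front of the jamb.

```bash
python3 - <<'E'
from h import *
yaw=np.deg2rad(-110); u=np.array([np.cos(yaw),np.sin(yaw),0])
lip_t=np.array([-33.8,0,-2.5]); lip=np.array([573.9,-217.3,66])-22*u
for a,h in ((30,8),(15,16),(0,25)):
    R=tool_R(yaw,np.deg2rad(a)); robot.servo_line(lip+[0,0,h]-R.apply(lip_t),25,R.as_rotvec())
robot.hold(0.3)
kt=np.array([49.2,0,-17]); R=tool_R(0)
tgt=np.array([480.3+70,7.6,95])-R.apply(kt)
robot.servo_line([600,-150,150],200,tool_R(np.deg2rad(-80)).as_rotvec())
robot.servo_line(tgt+[0,0,30],160,R.as_rotvec())
robot.servo_line(tgt,80)
o=robot.observe(); print(o["t"],o["tcp_pos"],o["joints"],o["contact_force"])
i=viewer.camera_info("wrist"); save("wrist","w4")
for n in ["jamb_knuckle","jamb","tray_knuckle","tray","tray_lip"]:
    for d in viewer.pinpoint(n,"wrist")[:2]: print(n,w("wrist",d["at"],i),round(d["confidence"],2))
ms=viewer.silhouettes("jamb","top"); 
for m in ms[:2]: print(m["confidence"],cv2.minAreaRect(np.argwhere(m["mask"])[:,::-1].astype(np.float32)))
save("top","t4"); print(viewer.camera_info("top")["R"])
for n in ["jamb_knuckle","jamb","tray_knuckle"]:
    for d in viewer.pinpoint(n,"top")[:2]: print(n,w("top",d["at"]),round(d["confidence"],2))
save("scene","s4")
for n in ["jamb_knuckle","jamb","tray_knuckle","bead_center"]:
    for d in viewer.pinpoint(n,"scene")[:2]: print(n,w("scene",d["at"]),round(d["confidence"],2))
print(robot.observe()["t"])
E
```

```text
18.5167 [599.18   7.53  77.31] [-0.16  0.55  0.12  1.84 -0.09  0.76  1.58] [ 0.97  0.01 -2.22]
jamb_knuckle [481.51   6.47  90.9 ] 0.76
tray_knuckle [552.5    6.36  95.5 ] 0.58
tray [598.08   8.54  73.54] 0.92
tray_lip [632.65   8.53  82.93] 0.72
0.89 ((253.0, 208.5), (29.0, 32.0), 90.0)
[[ 0.02 -1.   -0.01]
 [-0.99 -0.02 -0.1 ]
 [ 0.1   0.01 -0.99]]
tray_knuckle [473.76 358.07  21.03] 0.66
tray_knuckle [370.98 167.09  19.1 ] 0.61
jamb_knuckle [484.17   9.63  89.05] 0.65
jamb [443.24   7.09   3.69] 0.49
tray_knuckle [376.74 165.38  22.26] 0.96
tray_knuckle [549.49   8.35  94.47] 0.71
bead_center [ 567.21 -223.31    8.66] 0.53
19.3167
```

View pics/w4.png

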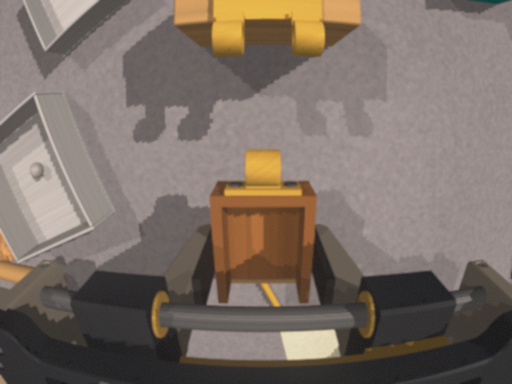

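The jamb knuckles show at px (229,38) and (308,37), with the gap centred at about 268. The tray knuckle is at (263,167), and the ball is in the tin at (37,170). I go closer for an accurate comparison.

```bash
python3 - <<'E'
from h import *
R=tool_R(0); kt=np.array([49.2,0,-17.3])
robot.servo_line(np.array([481+36,7.6,90.7])-R.apply(kt),80,R.as_rotvec())
robot.hold(0.3)
o=robot.observe(); print(o["t"],o["tcp_pos"],o["contact_force"])
i=viewer.camera_info("wrist"); im=save("wrist","w5")
import pickle; pickle.dump((i,o),open("w5.pkl","wb"))
for n in ["jamb_knuckle","tray_knuckle"]:
    for d in viewer.pinpoint(n,"wrist")[:2]: print(n,w("wrist",d["at"],i),round(d["confidence"],2))
cv2.imwrite("pics/w5c.png",cv2.resize(im[40:210,170:360],None,fx=3.5,fy=3.5,interpolation=cv2.INTER_CUBIC)[:,:,::-1])
print(i["camera_matrix"])
# predicted pixels of tube corner points
def proj(X):
    c=np.array(i["R"])@X+i["t"]; r=np.hypot(c[0],c[1]); th=np.arctan2(r,c[2]); K=np.array(i["camera_matrix"])
    return K[:2,2]+np.array([K[0,0],K[1,1]])*th*c[:2]/r
def tube(cx,yr):
    c=-np.array(i["R"]).T@i["t"]; return
for x0,ys in ((o["tcp_pos"][0]-49.2,(-9,9)),(481,(-28,-13,13,28))):
  for y in ys: print(x0,y,proj(np.array([x0+10,7.6+y,90])),proj(np.array([x0,7.6+y,100])))
print(-np.array(i["R"]).T@i["t"])
E
```

```text
20.1833 [566.54   7.59  73.4 ] [ 0.32  0.57 -1.86]
tray_knuckle [516.62   8.12  89.79] 0.83
[[297.32   0.   262.89]
 [  0.   297.32 190.01]
 [  0.     0.     1.  ]]
517.3381052618021 -9 [246.46 185.05] [245.11 171.5 ]
517.3381052618021 9 [279.59 185.04] [280.97 171.49]
481 -28 [209.43 118.41] [205.39  99.44]
481 -13 [237.93 117.8 ] [236.01  98.55]
481 13 [288.12 117.8 ] [290.05  98.55]
481 28 [316.61 118.4 ] [320.66  99.43]
[482.19   7.53 244.95]
```

View pics/w5c.png

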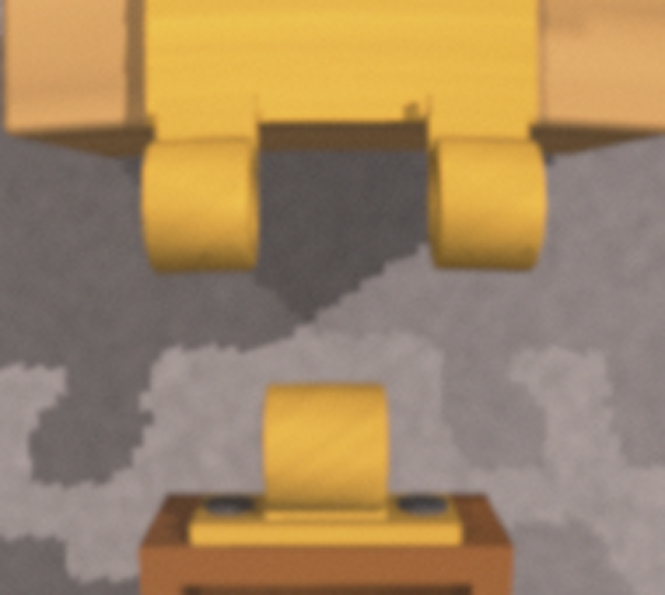

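The tray knuckle is centred at col 263.0 and the jamb gap at col 268.4, so the tray needs +2.7 mm in y. Tangent rows 149.4 and 116.9 give 37.5 mm to go in -x. Jamb yaw is about 0.5°.

```bash
python3 - <<'E'
from h import *
rv=tool_R(np.deg2rad(0.5)).as_rotvec(); y=10.7
robot.servo_line([566.5,y,73],30,rv)
for x in (550,540,534,529):
    robot.servo_line([x,y,73],25,rv); o=robot.observe(); print(o["t"],o["tcp_pos"],o["contact_force"])
    if abs(o["contact_force"][:2]).max()>6: print("contact"); break
robot.hold(0.4); o=robot.observe(); print(o["t"],o["tcp_pos"],o["contact_force"],o["grip_force"])
i=viewer.camera_info("wrist"); im=save("wrist","w6")
cv2.imwrite("pics/w6c.png",cv2.resize(im[60:220,180:350],None,fx=3.5,fy=3.5,interpolation=cv2.INTER_CUBIC)[:,:,::-1])
for n in ["jamb_knuckle","tray_knuckle"]:
  for d in viewer.pinpoint(n,"wrist")[:2]: print(n,w("wrist",d["at"],i),round(d["confidence"],2))
save("scene","s6")
for n in ["jamb_knuckle","tray_knuckle","bead_center"]:
  for d in viewer.pinpoint(n,"scene")[:3]: print(n,w("scene",d["at"]),round(d["confidence"],2))
E
```

```text
21.4 [550.19  10.69  73.09] [-0.07  0.75 -2.24]
21.95 [540.02  10.73  73.08] [-0.08 -0.14 -2.59]
22.3417 [533.88  10.72  73.02] [ 0.32  0.16 -3.05]
22.6917 [528.85  10.71  73.01] [ 1.12  0.4  -2.06]
23.0917 [529.03  10.67  72.97] [ 0.23 -0.13 -1.41] 34.99625913798809
jamb_knuckle [479.93   9.7   91.52] 0.41
tray_knuckle [373.97 170.1   25.58] 0.68
tray_knuckle [700.23  12.89  -1.11] 0.65
jamb_knuckle [479.87   8.85  90.63] 0.88
tray_knuckle [478.06   9.98  88.33] 0.82
tray_knuckle [475.68 358.52  22.05] 0.82
tray_knuckle [378.32 167.91  23.78] 0.64
bead_center [ 567.14 -218.34    8.65] 0.41
```

View pics/w6c.png

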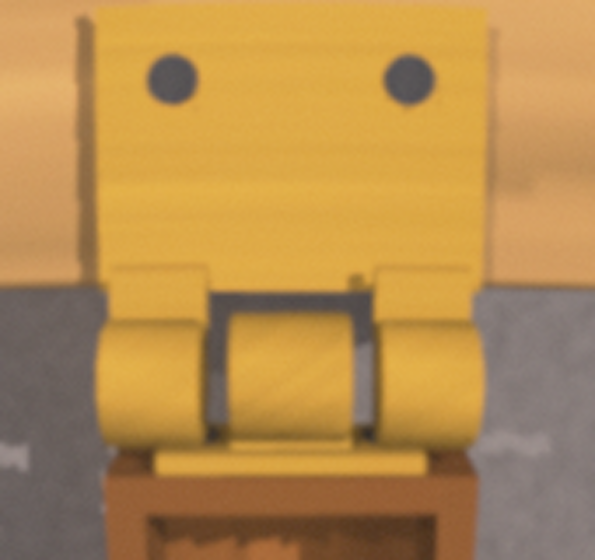

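The knuckle sits centred in the gap (zoomed cols 291 vs 290.5). It matches in height and is about 0.7 mm deep, and there is no contact force. I nudge it +0.6 mm and hand in.

```bash
python3 - <<'E'
from h import *
robot.servo_line([529.6,10.7,73],10); robot.hold(0.5)
o=robot.observe(); print(o["t"],o["tcp_pos"],o["contact_force"],o["grip_force"])
print(robot.job_done())
E
```

```text
24.1917 [529.6   10.72  73.02] [ 0.49 -0.61 -1.28] 34.996263552457094
the job is handed in; nothing more can be done
None
```

I handed the job in at about 24 s: the ball is in the tin, and the level tray is held with its knuckle centred between the jamb knuckles to about 1 mm in the last picture, with no jamb contact felt. The hand-in call returned no verdict.

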